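Set the length gauge for the blank in the vise

TASK

Look which colour the painted ends of the blank in the bench vise have. Press the gauge's green lock button down to free the telescoping arm, then pull the arm out by its orange post until the white needle stands over the marker clip of that colour, and finish while holding the post there, still, against the arm's return spring. Leave the blanks, the glue bottle and the screwdriver where they are.

Things in the scene. Friction and masses are not known exactly. Their poses are not given: they have to be found in the camera images.
- gauge: telescoping length gauge, fixed on the bench; place and yaw vary. Dark base plate 102 mm (x) by y -205 to +190 mm, 8 mm thick; aluminium housing x -37 to +13, y -200 to -30 mm, top 56 mm above the bench. Origin on the bench surface; x points across towards the white scale rail (centre x = +34 mm, top 18 mm up), y the way the arm extends, z up
- gauge_arm (a joint): extension of the telescoping arm out of the housing along the gauge's +y, m: 0 = fully in (the start), 0.155 = full stroke. A spring pulls it back in (about 2 N at 0 to 4 N at full stroke) whenever it is let go. Locked at 0 (about 1 mm of play) until the lock button has been pressed down
- lock_button (a joint): lock button travel, m: 0 = up, arm locked (the start); 0.006 = fully down, arm free (free from 0.004). It takes about 3 N to push straight down and stays down by itself
- button_top (a point): centre of the top face of the green round lock button (26 mm across) on top of the housing, 69 mm above the bench when up, 13 mm proud of the housing; at gauge x = -12 mm, y = -114.5 mm
- grip_post (a point): orange upright square post, 22 x 22 x 60 mm, on the arm's black end block (34 x 24 mm, top 46 mm up); it spans 45 to 105 mm above the bench; this point is on its axis 85 mm up, the height to grasp it from above; axes as the gauge's. With the arm in it is at gauge x = -12, y = +15 mm, with 34 mm of room to the housing; all near it is below 57 mm but the button, 130 mm off
- pointer (a point): tip of the white needle, 2 mm wide, that the arm carries out over the scale rail, 33.5 mm above the bench; it sits at the same gauge y as the middle of the orange post and moves with the arm
- clip_red: red marker clip on the white scale rail, 26 mm (x) by 10 mm (y, along the scale) by 12 mm high; origin at the centre of its underside, 18 mm above the bench, axes parallel to the gauge's; does not move in a run; its order along the rail and its place change between starts. The needle passes 2 mm above the clips
- clip_yellow: yellow marker clip on the white scale rail, 26 mm (x) by 10 mm (y, along the scale) by 12 mm high; origin at the centre of its underside, 18 mm above the bench, axes parallel to the gauge's; does not move in a run; its order along the rail and its place change between starts. The needle passes 2 mm above the clips
- clip_blue: blue marker clip on the white scale rail, 26 mm (x) by 10 mm (y, along the scale) by 12 mm high; origin at the centre of its underside, 18 mm above the bench, axes parallel to the gauge's; does not move in a run; its order along the rail and its place change between starts. The needle passes 2 mm above the clips
- red_center (a point): centre of the wooden leg blank with red painted ends, 150 x 40 x 40 mm, loose, lying along world x, either in the vise or in a lane of the plywood rack
- yellow_center (a point): centre of the wooden leg blank with yellow painted ends, 150 x 40 x 40 mm, loose, lying along world x, either in the vise or in a lane of the plywood rack
- blue_center (a point): centre of the wooden leg blank with blue painted ends, 150 x 40 x 40 mm, loose, lying along world x, either in the vise or in a lane of the plywood rack
- vise_bed (a point): middle of the bed between the dark wooden jaws of the bench vise, 8 mm above the bench, on the robot's left; the centre of the blank that lies in it is 20 mm above this point. Jaws 120 mm long (x), 38 mm high; the vise base is 150 x 150 mm and its screw and handle reach 125 mm to the left
- glue_center (a point): centre of a loose white glue bottle, 56 mm across, 130 mm tall, standing on the far side of the bench; leave alone
- screwdriver: loose screwdriver lying on the far side of the bench, roughly across the robot's view; leave alone
Not all that is in view belongs to the job. Leave any black look-alike of the part that bears blue_center alone. Leave any black look-alike of the part that bears red_center alone.

How it is judged:
By the outcome, as a careful person would: the job done as asked, in the order asked, and still so for the second after the job is handed in, while the arm keeps its last pose, push and grip.
It also fails if it takes over 48 s, if anything falls off the work surface, if the arm or the gripper's body presses on something with over 40 N, if the wrist force passes 120 N, or if a joint passes its speed limit or range.

ROBOT

A 6-joint arm with a two-finger parallel gripper is mounted at the origin on the work surface. World frame = base frame: x ahead of the robot, y to its left, z up, the work surface at z = 0. Lengths are in mm, angles in rad, forces in N, time in s.
With the tool pointing down it reaches from about 275 to 1000 mm from the base axis. Payload 8.4 kg.
Tool frame: the origin (TCP) lies at the very end of the fingers, on their centre line; the grasp point (between the pads) lies 19 mm behind it; z points along the fingers, y is the direction in which the jaws open and shut (so a half turn about z gives the same grasp; the last joint's range is limited). The gripper opens to 85 mm and grips with 20 to 120 N. Pads are 22 mm wide; open, the fingers measure 114 mm over their backs; the gripper's body (76 mm by 85 mm) begins 54 mm behind the grasp point. The pads swing forward as they close: fully open they stand 13 mm farther back than shut.
Start: joints at [1.299, 0.353, 1.633, -0, 1.155, -0.002], TCP at [166.585, 602.393, 231.281] pointing down, gripper open.
Joint ranges: [-2.63, 2.63], [-0.92, 2.1], [0.06, 2.66], [-1.3, 4.44], [0, 2.69], [-3.02, 3.02]. Speed limits (rad/s): [2.22, 2.22, 2.79, 3.14, 3.14, 3.14].

INTERFACE

Orientations are given as a unit quaternion [w, x, y, z].
In Python, from bench import get_obs, grab_frame, camera_info, order, silhouettes, spot_point gives the robot as it stands.
- The arm moves only by the shell command python3 -m pendant 'ROWS' [OPENING]. ROWS is JSON, a list of rows, each an object of numbers: "dx", "dy", "dz": the shift along the tool's x, y, z in cm; "roll": the turn about the tool's z in rad. In form: [{"dx": .., "dy": .., "dz": .., "roll": ..}, ...]. A call has exactly 10 rows; each row shifts and turns the pose as measured when the row begins, along the tool's axes as they then stand; what a row does not reach is not made up. A row lasts 1/8 s, in which the tool goes at most 62.5 mm and 10.7 degrees, less where a joint would pass 70% of its speed; a pose out of reach is approached as far as the arm can. A call is refused whole if a number of a shift passes 6.25 or a number of a turn 0.188, either way. A call with a gripper value outside its range is refused whole. OPENING is the finger opening in cm, from 0 to 8.54, set as the call begins (- or left out, the last holds). The fingers move at their own pace and stop on an object; the grip force is fixed at half the most. Time passes only in rows, so rows that do not move let the fingers close, or fill a call up. It gives the time, the measured TCP pose, the force and the opening at its end, in the units of the state.
- get_obs(): the state, without advancing time (a new reading comes with each control period).
- grab_frame(name): name is "scene" or "top" or "wrist"; returns the picture (384x512x3 uint8, red, green, blue); there is no depth.
- camera_info(name): a dict with "vertical_fov" (degrees; the focal length in pixels is half the picture's height over the tangent of half this angle, whatever the lens; pixels are square), "cx", "cy" (the principal point, pixels), "R" (3x3) and "t" (3): a world point X has camera coordinates R X + t; the wrist camera has in their place "tool_from_camera" (4x4, takes a point from camera to tool coordinates, whose origin is the TCP and whose axes are the flange's). Camera axes: x right, y down, z forward; pixel columns grow to the right and rows downward; lengths in mm; the calibration is good to about 2 mm. A picture is of the moment at which its call begins: read the wrist's pose just before it. camera_info takes no time and is no camera call.
- order.job_done(): hands the job in, once; it reports no verdict.
Trained networks look in the newest picture that a camera, given by its name, has taken for a name from the list of things; names that differ only in an ending like _2 or _b are one class to them, and where a whole thing is asked for, a point or a joint stands for the part that bears it (a point fixed in the world has none). Each returns a list of dicts, best first, with "conf" (0 to 1); they miss things now and then, are a little off and sometimes report something else, mostly with a low value. They report only what shows in the picture. A call takes as long as a camera call. They do not tell look-alikes from the thing itself.
- silhouettes(camera, query): "pixels" (384x512 bool, what is visible of it) and "extent" ([left, top, right, bottom] in pixels, round what is visible of it).
- spot_point(camera, query): "pixel" ([row, column] in pixels: a listed point, or the origin of a listed thing).
The state is a dict: "t": time; "joints": joint angles; "qvel": joint speeds; "effort": joint torques, N m; "tool_pos": TCP position; "eef_rot": TCP orientation; "contact_force": force on the tool from outside, world axes, zero at the start; "moment": the same for the moment, N m; "finger_gap": finger opening in mm.
Only numpy, scipy, OpenCV 4.12 (cv2) and the standard library are available. Lean on these libraries where they do the work, as an engineer would, in place of code of your own. Each camera call takes 0.05 s, during which the arm holds its last target. There are 200 camera calls.

## Working session

There is one attempt and no reset: what is moved stays moved. The work goes in short steps, Python scripts to look and compute and a shell command to move; the robot and the scene stay as the last step left them, time stands still between calls to the robot, and variables do not carry over. Pictures are saved under pics/ and viewed, about 8 in all and at most 12, crops included, and the job is handed in when it is done.

```bash
mkdir -p pics
cat > h.py <<'E'
import numpy as np,cv2
from bench import *
def save(n,f):
    im=grab_frame(n); cv2.imwrite('pics/'+f,im[:,:,::-1]); return im
E
python3 - <<'E'
from h import *
a=save('scene','s1.png');b=save('top','t1.png')
for c in('scene','top'):
    i=camera_info(c);print(c,{k:np.round(v,4).tolist() for k,v in i.items() if not isinstance(v,str)})
    for q in('gauge','button_top','grip_post','pointer','clip_red','clip_yellow','clip_blue','vise_bed','red_center','yellow_center','blue_center'):
        print(q,[(round(d['conf'],2),np.round(d['pixel'],1).tolist()) for d in spot_point(c,q)][:3])
print({k:np.round(v,3).tolist() for k,v in get_obs().items()})
print(camera_info('wrist'))
E
```

```text
scene {'vertical_fov': 47.0508, 'cx': 257.2155, 'cy': 194.9306, 'R': [[-0.877, 0.4804, -0.0131], [0.2702, 0.4702, -0.8402], [-0.3974, -0.7404, -0.5422]], 't': [533.7009, -90.0489, 1622.767]}
gauge [(0.86, [203.0, 269.9]), (0.7, [297.7, 349.9])]
button_top [(0.48, [170.6, 241.2])]
grip_post [(0.86, [179.8, 275.5]), (0.45, [199.8, 263.9])]
pointer [(0.54, [201.3, 261.2])]
clip_red [(0.53, [215.2, 284.3])]
clip_yellow [(0.63, [223.7, 293.2])]
clip_blue [(0.36, [210.5, 276.4])]
vise_bed [(0.8, [297.6, 351.2])]
red_center [(0.8, [147.3, 233.2]), (0.68, [154.5, 176.3])]
yellow_center [(0.78, [141.4, 231.2]), (0.4, [213.1, 277.2])]
blue_center [(0.92, [283.5, 424.3]), (0.86, [291.8, 349.1])]
top {'vertical_fov': 54.6283, 'cx': 261.8911, 'cy': 200.4985, 'R': [[-0.0003, -1.0, 0.0068], [-0.9929, -0.0005, -0.1193], [0.1193, -0.0068, -0.9928]], 't': [-27.1449, 618.6603, 1377.5684]}
gauge []
button_top [(0.62, [219.2, 300.2])]
grip_post [(0.69, [224.2, 266.3])]
pointer [(0.64, [215.9, 264.2])]
clip_red []
clip_yellow [(0.44, [223.9, 229.0])]
clip_blue [(0.55, [215.5, 249.1]), (0.43, [239.5, 365.4
[... 336 characters left out ...]
01, 0.001, 0.001, 0.001], 'effort': [0.001, -60.518, -34.245, 0.0, 0.001, -0.0], 'tool_pos': [166.58, 602.398, 231.29], 'eef_rot': [0.0, 0.134, 0.991, 0.0], 'contact_force': [0.036, 0.078, 0.435], 'moment': [0.049, -0.002, 0.02], 'finger_gap': 85.196}
{'vertical_fov': 70.12876723571847, 'cx': 256.54848863648266, 'cy': 188.9467361166369, 'tool_from_camera': array([[-4.32487577e-04, -9.46904536e-01, -3.21514560e-01,
         8.11636310e+01],
       [ 9.99998832e-01, -8.80948319e-04,  1.24935831e-03,
         1.57742679e-03],
       [-1.46626076e-03, -3.21513644e-01,  9.46903811e-01,
        -1.42646349e+02],
       [ 0.00000000e+00,  0.00000000e+00,  0.00000000e+00,
         1.00000000e+00]])}
```

Run:
```python
import cv2,numpy as np
t=cv2.imread('pics/t1.png');s=cv2.imread('pics/s1.png')
a=cv2.resize(t[140:290,100:400],(800,400),interpolation=cv2.INTER_CUBIC)
cv2.imwrite('pics/t1c.png',a)
a=cv2.resize(s[120:320,150:450],(800,533),interpolation=cv2.INTER_CUBIC)
cv2.imwrite('pics/s1c.png',a)
```

```text
(no output)
```

View pics/t1c.png

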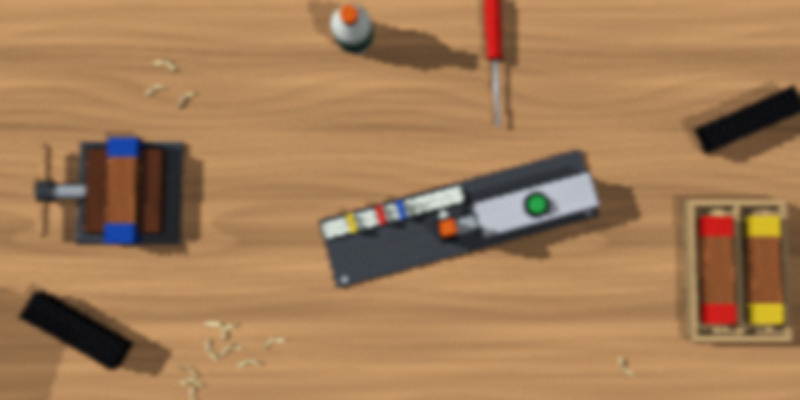

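View pics/s1c.png

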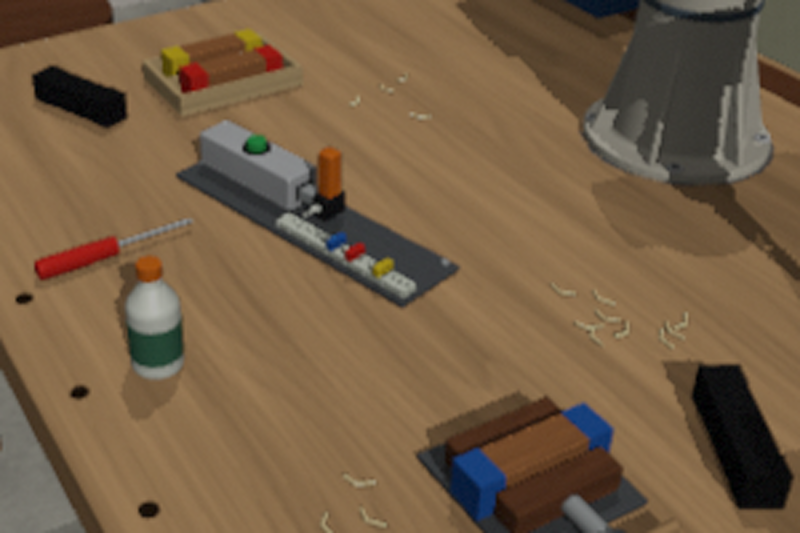

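The blank in the vise has blue ends, so the target is the blue clip, the one nearest the housing. Next I'll fit the gauge pose.

```bash
cat >> h.py <<'E'
from scipy.optimize import least_squares
from scipy.spatial.transform import Rotation as Ro
def cam(n,obs=None):
    i=camera_info(n); f=192/np.tan(np.radians(i['vertical_fov']/2))
    if n!='wrist': return f,i['cx'],i['cy'],np.array(i['R']),np.array(i['t'])
    T=np.eye(4); q=np.array(obs['eef_rot']); T[:3,:3]=Ro.from_quat(q[[1,2,3,0]]).as_matrix(); T[:3,3]=obs['tool_pos']
    M=np.linalg.inv(T@i['tool_from_camera']); return f,i['cx'],i['cy'],M[:3,:3],M[:3,3]
def proj(c,X):
    f,cx,cy,R,t=c; p=R@np.asarray(X)+t; return np.array([cx+f*p[0]/p[2],cy+f*p[1]/p[2]])
def toplane(c,uv,z):
    f,cx,cy,R,t=c; d=R.T@np.array([(uv[0]-cx)/f,(uv[1]-cy)/f,1]); o=-R.T@t; return o+d*(z-o[2])/d[2]
def blob(im,lo,hi,near=None,minA=4,rad=60):
    m=cv2.inRange(cv2.cvtColor(im,cv2.COLOR_RGB2HSV),np.array(lo),np.array(hi))
    n,l,s,c=cv2.connectedComponentsWithStats(m)
    return [(s[k,4],c[k].round(1).tolist(),s[k,:4].tolist()) for k in range(1,n) if s[k,4]>=minA and (near is None or np.hypot(*(c[k]-near))<rad)]
COL=dict(green=((45,100,40),(80,255,255)),orange=((5,190,120),(14,255,255)),blue=((105,150,60),(130,255,255)),yellow=((22,150,100),(33,255,255)),red=((0,190,100),(4,255,255)))
E
python3 - <<'E'
from h import *
for n,f,near in(('top','t1.png',(265,220)),('scene','s1.png',(270,200))):
    im=cv2.imread('pics/'+f)[:,:,::-1].copy();c=cam(n)
    for k,z in(('green',69),('orange',105),('blue',30),('yellow',30),('red',30)):
        for a,uv,bb in blob(im,*COL[k],near): print(n,k,a,uv,bb,toplane(c,uv,z).round(1)[:2])
print(get_obs()['t'])
E
```

```text
top green 43 [300.9, 216.1] [298, 213, 7, 7] [ 556.7 -171.3]
top orange 32 [267.3, 225.1] [265, 222, 6, 7] [521.5 -46. ]
top blue 7 [250.1, 218.1] [249, 216, 3, 6] [552.1  17.7]
top yellow 13 [231.4, 222.8] [230, 220, 4, 7] [534.2  88.6]
scene green 46 [245.7, 173.9] [242, 171, 8, 7] [ 564.3 -159.4]
scene orange 83 [274.3, 183.6] [270, 176, 8, 18] [543.3  -7.1]
scene blue 30 [275.9, 209.8] [273, 207, 7, 7] [555.3  24.1]
scene yellow 35 [293.2, 219.9] [290, 217, 8, 7] [537.4  95.5]
scene red 24 [282.7, 214.0] [280, 212, 7, 6] [548.8  53.8]
1.2
```

```bash
python3 -m pendant '[{"dx":-4.1,"dy":-4.5,"dz":0},{"dx":-4.1,"dy":-4.5,"dz":0},{"dx":-4.1,"dy":-4.5,"dz":0},{"dx":-4.1,"dy":-4.5,"dz":0},{"dx":-4.1,"dy":-4.5,"dz":0},{"dx":-4.1,"dy":-4.5,"dz":0},{"dx":-4.1,"dy":-4.5,"dz":0},{"dx":-4.1,"dy":-4.5,"dz":0},{"dx":-4.1,"dy":-4.5,"dz":0},{"dx":-4.1,"dy":-4.5,"dz":0}]' 0; python3 -c "
from h import *
o=get_obs();print(o['eef_rot'],o['joints'])"
```

```text
[1.19402148e-05 1.34476824e-01 9.90916739e-01 4.87631233e-06] [ 1.29862174e+00  3.52987601e-01  1.63339805e+00 -2.43979163e-05
  1.15519408e+00 -2.39379388e-03]invalid input
```

```bash
python3 -m pendant '[{"dx":-4.1,"dy":-4.5,"dz":0,"roll":0},{"dx":-4.1,"dy":-4.5,"dz":0,"roll":0},{"dx":-4.1,"dy":-4.5,"dz":0,"roll":0},{"dx":-4.1,"dy":-4.5,"dz":0,"roll":0},{"dx":-4.1,"dy":-4.5,"dz":0,"roll":0},{"dx":-4.1,"dy":-4.5,"dz":0,"roll":0},{"dx":-4.1,"dy":-4.5,"dz":0,"roll":0},{"dx":-4.1,"dy":-4.5,"dz":0,"roll":0},{"dx":-4.1,"dy":-4.5,"dz":0,"roll":0},{"dx":-4.1,"dy":-4.5,"dz":0,"roll":0}]' 0; python3 -c "
from h import *
o=get_obs();print(o['eef_rot'],o['joints'],o['t'])"
```

```text
t: 2.45
tool_pos: [449.6, 49.3, 232.5]
eef_rot: [0.004, 0.131, 0.991, 0.003]
contact_force: [1.4, 0.4, 0.8]
finger_gap: 0.0
[0.00366744 0.13064326 0.99141734 0.00324771] [ 0.10245001  0.07320527  1.99033215  0.00527095  1.06942236 -1.20882104] 2.45
```

```bash
python3 -m pendant '[{"dx":0,"dy":0,"dz":0,"roll":-0.18},{"dx":0,"dy":0,"dz":0,"roll":-0.18},{"dx":0,"dy":0,"dz":0,"roll":-0.18},{"dx":-1.1,"dy":-3.4,"dz":0,"roll":0},{"dx":-1.1,"dy":-3.4,"dz":0,"roll":0},{"dx":-1.1,"dy":-3.4,"dz":0,"roll":0},{"dx":-1.1,"dy":-3.4,"dz":0,"roll":0},{"dx":0,"dy":0,"dz":0,"roll":0},{"dx":0,"dy":0,"dz":0,"roll":0},{"dx":0,"dy":0,"dz":0,"roll":0}]' 0
python3 - <<'E'
from h import *
o=get_obs();print(o['eef_rot'],o['tool_pos'],o['contact_force'],o['qvel'].round(3) if hasattr(o['qvel'],'round') else o['qvel'])
im=save('wrist','w1.png');c=cam('wrist',o)
for k,z in(('green',69),('orange',105),('blue',30),('yellow',30),('red',30)):
    for a,uv,bb in blob(im,*COL[k],minA=20): print(k,a,uv,bb,toplane(c,uv,z).round(1)[:2])
E
```

```text
t: 3.7
tool_pos: [534.2, -76.6, 233.7]
eef_rot: [0.006, -0.144, 0.99, 0.002]
contact_force: [0.1, -0.0, 1.1]
finger_gap: -0.3
[ 0.00570405 -0.14359572  0.98961805  0.0019617 ] [534.16181679 -76.63157665 233.68926386] [ 0.1222701  -0.02417003  1.14158222] [ 0.006 -0.004  0.008  0.003  0.002  0.004]
green 472 [170.9, 164.2] [159, 152, 25, 25] [ 557.3 -172.7]
orange 56 [284.6, 160.4] [278, 156, 14, 10] [508.9 -54.8]
blue 151 [318.0, 192.6] [314, 183, 9, 20] [553.2  15.3]
yellow 190 [371.4, 193.6] [366, 184, 12, 20] [534.2  84.9]
red 157 [340.1, 193.0] [335, 184, 11, 19] [545.3  44. ]
red 31 [177.5, 318.1] [175, 314, 6, 9] [ 818.4 -124.9]
```

View pics/w1.png

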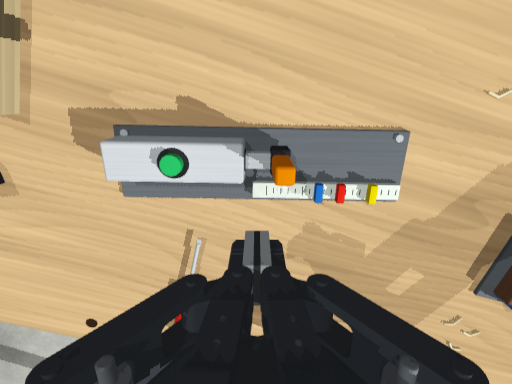

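```bash
python3 -m pendant '[{"dx":0.25,"dy":-3.3,"dz":0,"roll":0},{"dx":0.25,"dy":-3.3,"dz":0,"roll":0},{"dx":0,"dy":-3.3,"dz":0,"roll":0.02},{"dx":0,"dy":0,"dz":3,"roll":0},{"dx":0,"dy":0,"dz":3,"roll":0},{"dx":0,"dy":0,"dz":3,"roll":0},{"dx":0,"dy":0,"dz":3,"roll":0},{"dx":0,"dy":0,"dz":2,"roll":0},{"dx":0,"dy":0,"dz":0,"roll":0},{"dx":0,"dy":0,"dz":0,"roll":0}]' 0
python3 - <<'E'
from h import *
o=get_obs();p=o['tool_pos'];print(o['eef_rot'],p,o['t'])
R=Ro.from_quat(np.array(o['eef_rot'])[[1,2,3,0]]).as_matrix();print(R.round(3))
im=save('wrist','w2.png');c=cam('wrist',o)
print('to button (tool mm)',R.T@(np.array([557.3,-172.7,69])-p))
for k,z in(('green',69),('orange',105),('blue',30),('yellow',30),('red',30)):
    for a,uv,bb in blob(im,*COL[k],minA=20): print(k,a,uv,bb,toplane(c,uv,z).round(1)[:2])
E
```

```text
t: 5.0
tool_pos: [559.9, -168.2, 92.7]
eef_rot: [0.008, -0.138, 0.99, 0.002]
contact_force: [-0.5, -0.2, 0.1]
finger_gap: 0.0
[ 0.00756243 -0.13772772  0.99043982  0.00168749] [ 559.85863609 -168.19533795   92.74521164] 5.0
[[-0.962 -0.273  0.015]
 [-0.273  0.962  0.005]
 [-0.015  0.001 -1.   ]]
to button (tool mm) [ 4.05687757 -3.6655313  23.68077911]
green 1176 [249.1, 215.1] [230, 196, 39, 40] [ 555.5 -175.2]
orange 528 [459.0, 214.9] [422, 197, 73, 34] [509.3 -73.9]
orange 67 [417.7, 213.3] [410, 207, 19, 14] [514.3 -95. ]
```

View pics/w2.png

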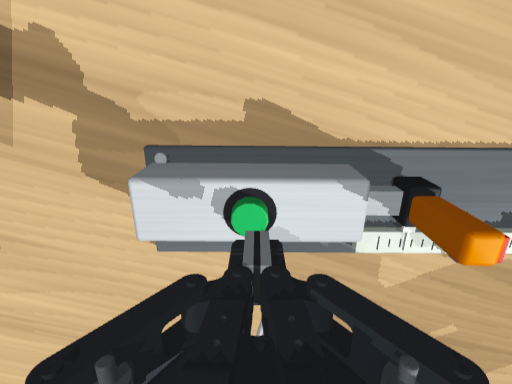

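```bash
python3 -m pendant '[{"dx":0.4,"dy":-0.5,"dz":0,"roll":0},{"dx":0,"dy":0,"dz":1,"roll":0},{"dx":0,"dy":0,"dz":0.8,"roll":0},{"dx":0,"dy":0,"dz":0.4,"roll":0},{"dx":0,"dy":0,"dz":0.3,"roll":0},{"dx":0,"dy":0,"dz":0.3,"roll":0},{"dx":0,"dy":0,"dz":0.2,"roll":0},{"dx":0,"dy":0,"dz":0.2,"roll":0},{"dx":0,"dy":0,"dz":0.2,"roll":0},{"dx":0,"dy":0,"dz":0.1,"roll":0}]' 0
```

```text
t: 6.3
tool_pos: [559.0, -175.0, 63.1]
eef_rot: [0.009, -0.138, 0.99, 0.001]
contact_force: [-4.4, 1.6, 8.5]
finger_gap: -0.0
```

```bash
python3 -m pendant '[{"dx":0,"dy":0,"dz":-1,"roll":0},{"dx":0,"dy":0,"dz":-3,"roll":0},{"dx":0,"dy":0,"dz":-4,"roll":0},{"dx":0,"dy":3.3,"dz":0,"roll":0},{"dx":0,"dy":3.3,"dz":0,"roll":0},{"dx":0,"dy":3.3,"dz":0,"roll":0},{"dx":0,"dy":3.3,"dz":0,"roll":0},{"dx":0,"dy":0,"dz":0,"roll":0},{"dx":0,"dy":0,"dz":0,"roll":0},{"dx":0,"dy":0,"dz":0,"roll":0}]' 8.5
python3 - <<'E'
from h import *
o=get_obs();p=o['tool_pos'];print(o['eef_rot'],p,o['t'])
R=Ro.from_quat(np.array(o['eef_rot'])[[1,2,3,0]]).as_matrix();print(R.round(3))
im=save('wrist','w3.png');c=cam('wrist',o)
print('to post (tool mm)',R.T@(np.array([523.1,-47.8,66])-p))
for k,z in(('green',63),('orange',105),('blue',30),('yellow',30),('red',30)):
    for a,uv,bb in blob(im,*COL[k],minA=20): print(k,a,uv,bb,toplane(c,uv,z).round(1)[:2])
E
```

```text
t: 7.55
tool_pos: [523.8, -46.2, 149.3]
eef_rot: [0.013, -0.137, 0.99, -0.0]
contact_force: [0.2, -0.4, -0.6]
finger_gap: 85.1
[ 1.28688318e-02 -1.37178763e-01  9.90462675e-01 -2.62998748e-04] [523.78165915 -46.24791674 149.25758265] 7.55
[[-0.962 -0.272  0.026]
 [-0.272  0.962  0.003]
 [-0.025 -0.004 -1.   ]]
to post (tool mm) [ 3.19396446 -0.97110886 83.20789764]
green 733 [109.7, 188.1] [94, 174, 32, 30] [ 557.4 -172.7]
orange 220 [255.6, 184.1] [243, 176, 21, 19] [504.4 -53.2]
blue 236 [306.4, 218.5] [301, 207, 12, 24] [552.1  15.2]
yellow 315 [374.6, 219.4] [367, 207, 16, 26] [533.5  84.7]
red 261 [334.5, 219.1] [328, 207, 13, 25] [544.7  43.9]
```

View pics/w3.png

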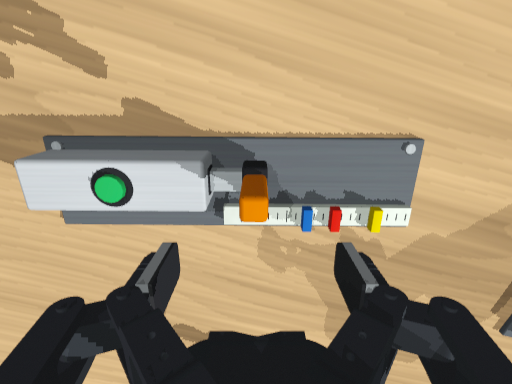

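```bash
python3 -c "
from h import *
o=get_obs();print(toplane(cam('wrist',o),(254,210.5),105))"
python3 -m pendant '[{"dx":0.3,"dy":-0.1,"dz":0,"roll":0},{"dx":0,"dy":0,"dz":2,"roll":0},{"dx":0,"dy":0,"dz":2,"roll":0},{"dx":0,"dy":0,"dz":2,"roll":0},{"dx":0,"dy":0,"dz":1.5,"roll":0},{"dx":0,"dy":0,"dz":0.6,"roll":0},{"dx":0,"dy":0,"dz":0,"roll":0},{"dx":0,"dy":0,"dz":0,"roll":0},{"dx":0,"dy":0,"dz":0,"roll":0},{"dx":0,"dy":0,"dz":0,"roll":0}]' 8.5
python3 - <<'E'
from h import *
o=get_obs();p=o['tool_pos']
R=Ro.from_quat(np.array(o['eef_rot'])[[1,2,3,0]]).as_matrix();print(R.round(3))
print('to post (tool mm)',R.T@(np.array([523.1,-47.8,66])-p))
E
```

```text
[524.78832434 -48.86580401 105.        ]
t: 8.85
tool_pos: [525.0, -51.3, 67.6]
eef_rot: [0.015, -0.135, 0.991, -0.001]
contact_force: [1.0, -0.3, -0.0]
finger_gap: 85.0
[[-0.963 -0.268  0.029]
 [-0.268  0.963  0.002]
 [-0.029 -0.006 -1.   ]]
to post (tool mm) [0.97100814 3.94409262 1.54220043]
```

```bash
python3 -m pendant '[{"dx":0,"dy":0.3,"dz":0,"roll":0},{"dx":0,"dy":0,"dz":0,"roll":0},{"dx":0,"dy":0,"dz":0,"roll":0},{"dx":0,"dy":0,"dz":0,"roll":0},{"dx":0,"dy":0,"dz":0,"roll":0},{"dx":0,"dy":0,"dz":0,"roll":0},{"dx":0,"dy":0,"dz":0,"roll":0},{"dx":0,"dy":0,"dz":0,"roll":0},{"dx":0,"dy":0,"dz":0,"roll":0},{"dx":0,"dy":0,"dz":0,"roll":0}]' 1
python3 - <<'E'
from h import *
o=get_obs();p=o['tool_pos']
R=Ro.from_quat(np.array(o['eef_rot'])[[1,2,3,0]]).as_matrix();print(R.round(3))
print(o['contact_force'],o['moment'])
E
```

```text
t: 10.1
tool_pos: [524.5, -48.5, 68.2]
eef_rot: [0.015, -0.135, 0.991, -0.001]
contact_force: [-0.8, -2.6, 0.6]
finger_gap: 21.2
[[-0.963 -0.267  0.03 ]
 [-0.267  0.964  0.002]
 [-0.03  -0.006 -1.   ]]
[-0.80059138 -2.57594351  0.58767242] [ 0.22278125  0.17153079 -0.07048896]
```

```bash
python3 -m pendant '[{"dx":0,"dy":0.5,"dz":0,"roll":0},{"dx":0,"dy":0.9,"dz":0,"roll":0},{"dx":0,"dy":0.9,"dz":0,"roll":0},{"dx":0,"dy":0.9,"dz":0,"roll":0},{"dx":0,"dy":0.9,"dz":0,"roll":0},{"dx":0,"dy":0.5,"dz":0,"roll":0},{"dx":0,"dy":0.2,"dz":0,"roll":0},{"dx":0,"dy":0,"dz":0,"roll":0},{"dx":0,"dy":0,"dz":0,"roll":0},{"dx":0,"dy":0,"dz":0,"roll":0}]' 1
python3 - <<'E'
from h import *
o=get_obs();p=o['tool_pos'];print(p,o['contact_force'],np.dot(p[:2]-np.array([538.7,-59.1]),[-.264,.9645]))
im=save('wrist','w4.png');s=save('scene','s4.png');t=save('top','t4.png')
up=lambda a:cv2.resize(a,(400,300),interpolation=cv2.INTER_CUBIC)
m=np.vstack([np.hstack([up(im[160:280,206:366]),up(s[170:245,230:330])]),np.hstack([up(t[190:250,220:300]),up(im)])])
cv2.imwrite('pics/m4.png',m[:,:,::-1])
E
```

```text
t: 11.35
tool_pos: [510.9, 1.2, 68.2]
eef_rot: [0.015, -0.135, 0.991, -0.001]
contact_force: [-0.2, -2.0, 3.5]
finger_gap: 21.4
[510.8911177    1.15293476  68.19713999] [-0.1533186  -2.0168737   3.53119967] 65.45550050518263
```

View pics/m4.png

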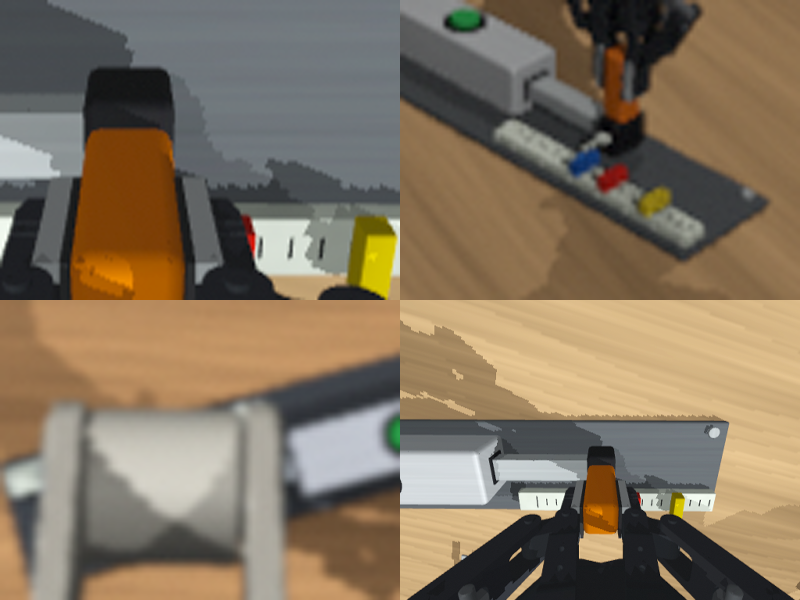

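Run:
```python
from h import *
def ob(p,q):return dict(tool_pos=p,eef_rot=q)
V=[('w1.png',ob([534.16181679,-76.63157665,233.68926386],[0.00570405,-0.14359572,0.98961805,0.0019617]),69),
('w3.png',ob([523.78165915,-46.24791674,149.25758265],[1.28688318e-02,-1.37178763e-01,9.90462675e-01,-2.62998748e-04]),63)]
C=[]
for f,o,zb in V:
    im=cv2.imread('pics/'+f)[:,:,::-1].copy();c=cam('wrist',o)
    m={}
    for k in('green','blue','red','yellow'):
        b=max(blob(im,*COL[k],near=(256,200),rad=190,minA=100));m[k]=b
    C.append((c,m,zb))
def W(g,x,y,z):
    s,k=np.sin(g[2]),np.cos(g[2]);return [g[0]+k*x-s*y,g[1]+s*x+k*y,z]
def hullc(c,g,y):
    P=np.array([proj(c,W(g,34+a*13,y+b*5,24+d*6)) for a in(-1,1) for b in(-1,1) for d in(-1,1)],np.float32)
    M=cv2.moments(cv2.convexHull(P));return np.array([M['m10'],M['m01']])/M['m00']
def res(p,cs):
    r=[]
    for c,m,zb in cs:
        r.append(proj(c,W(p,-12,-114.5,zb-1))-m['green'][1])
        for i,k in enumerate(('blue','red','yellow')): r.append(hullc(c,p,p[3+i])-m[k][1])
    return np.concatenate(r)
for cs in(C[:1],C[1:],C):
    s=least_squares(res,[538.7,-59,.267,68,97,138],args=(cs,));p=s.x
    print(p.round(2),s.fun.round(1).tolist())
    pt=lambda q:np.dot(np.array(q)-p[:2],[-np.sin(p[2]),np.cos(p[2])])
    print('blue',p[3],'tcp grip',pt([524.5,-48.5]),'now',pt([510.89,1.15]))
g=p
# scene: predicted needle / blue clip pixels
s4=cv2.imread('pics/s4.png')
c=cam('scene'); print('scene blue pred',hullc(c,g,g[3]),blob(s4[:,:,::-1].copy(),*COL['blue'],near=(276,210),rad=15),hullc(c,g,g[4]),blob(s4[:,:,::-1].copy(),*COL['red'],near=(283,214),rad=10))
for y in(66,68,70): print('needle pred',y,proj(c,W(g,15,y,33.5)),proj(c,W(g,34,y,33.5)))
cv2.imwrite('pics/s4c.png',cv2.resize(s4[190:230,255:305],(800,640)[:2] and (750,600),interpolation=cv2.INTER_NEAREST))
```

```text
[ 5.3909e+02 -5.7610e+01  2.6000e-01  6.8100e+01  9.7000e+01  1.3839e+02] [1.4, 0.0, 0.0, -0.5, -1.0, -0.4, -2.2, -0.4]
blue 68.09641919823099 tcp grip 12.585892032337531 now 64.06687611369334
[ 5.3969e+02 -5.9510e+01  2.7000e-01  6.8000e+01  9.7000e+01  1.4107e+02] [-0.1, 0.5, -1.7, -0.6, -2.9, -1.0, -2.0, -1.0]
blue 68.00001048010871 tcp grip 14.626950338097762 now 66.10853800617959
[ 5.3952e+02 -5.8790e+01  2.6000e-01  6.8220e+01  9.7550e+01  1.4337e+02] [0.3, 0.0, -0.8, -0.4, -1.6, -0.3, 0.4, -0.1, 0.7, -0.2, -1.0, -0.3, -1.9, -0.5, 0.5, -0.3]
blue 68.21817146174335 tcp grip 13.829590427462799 now 65.31028420852203
scene blue pred [274.66384613 210.02960839] [(np.int32(28), [275.9, 210.0], [273, 207, 7, 7])] [281.46812967 213.88662365] [(np.int32(24), [282.9, 213.8], [280, 212, 7, 5])]
needle pred 66 [278.43763297 204.81327365] [274.19708855 207.22577563]
needle pred 68 [278.89690603 205.06708005] [274.65623591 207.48375638]
needle pred 70 [279.35699298 205.32133621] [275.11620341 207.74219795]
```

View pics/s4c.png

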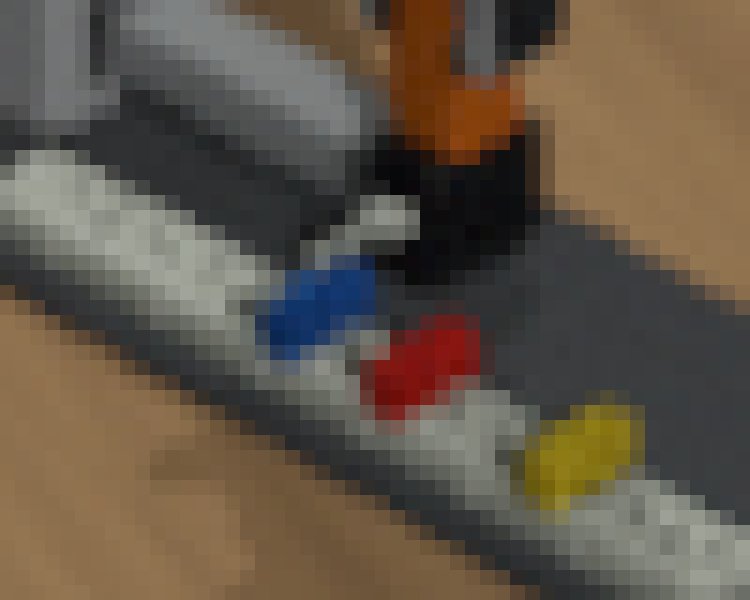

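Run:
```python
from h import *
def ob(p,q):return dict(tool_pos=p,eef_rot=q)
V=[('w1.png',ob([534.16181679,-76.63157665,233.68926386],[0.00570405,-0.14359572,0.98961805,0.0019617]),69),
('w3.png',ob([523.78165915,-46.24791674,149.25758265],[1.28688318e-02,-1.37178763e-01,9.90462675e-01,-2.62998748e-04]),63)]
def W(g,x,y,z):
    s,k=np.sin(g[2]),np.cos(g[2]);return [g[0]+k*x-s*y,g[1]+s*x+k*y,z]
def hullc(c,g,y,B=(34,13,5,24,6)):
    P=np.array([proj(c,W(g,B[0]+a*B[1],y+b*B[2],B[3]+d*B[4])) for a in(-1,1) for b in(-1,1) for d in(-1,1)],np.float32)
    M=cv2.moments(cv2.convexHull(P));return np.array([M['m10'],M['m01']])/M['m00']
def fit(C,x0):
    def res(p):
        r=[]
        for c,m,zb in C:
            if zb: r.append(proj(c,W(p,-12,-114.5,zb-1))-m['green'][1])
            for i,k in enumerate(('blue','red','yellow')): r.append(hullc(c,p,p[3+i])-m[k][1])
        return np.concatenate(r)
    s=least_squares(res,x0,x_scale=[1,1,.01,1,1,1],diff_step=[1e-3,1e-2,1e-2,1e-2,1e-2,1e-2]);return s.x,s.fun
D=[]
for f,o,zb in V:
    im=cv2.imread('pics/'+f)[:,:,::-1].copy();c=cam('wrist',o)
    D.append((c,{k:max(blob(im,*COL[k],near=(256,200),rad=190,minA=100)) for k in('green','blue','red','yellow')},zb))
for cs in(D[:1],D[1:],D):
    p,f=fit(cs,[538.7,-59,.267,68,97,138]); print(p.round(3),f.round(1).tolist())
    pt=lambda q:np.dot(np.array(q)-p[:2],[-np.sin(p[2]),np.cos(p[2])])
    print('tcp grip',pt([524.5,-48.5]).round(2),'now',pt([510.89,1.15]).round(2))
    print('w3 post top',pt([524.8,-48.9]))
g=p;c=cam('scene')
for f in('s1.png','s4.png'):
    s=cv2.imread('pics/'+f)[:,:,::-1].copy()
    for i,(k,n) in enumerate((('blue',(276,210)),('red',(283,214)),('yellow',(293,220)))): print(f,k,hullc(c,g,g[3+i]).round(1),[b[1] for b in blob(s,*COL[k],near=n,rad=8)])
for y in(66,68,70): print('needle',y,proj(c,W(g,15,y,33.5)).round(2),proj(c,W(g,34,y,33.5)).round(2), 'post bottom corners',proj(c,W(g,-1,y+11,46)).round(2),proj(c,W(g,-1,y-11,46)).round(2))
```

```text
[ 5.39837e+02 -5.91180e+01  2.60000e-01  6.98260e+01  1.00196e+02
  1.43313e+02] [-0.0, 0.0, 0.0, -0.2, 0.0, -0.0, -0.0, 0.1]
tcp grip 14.21 now 65.69
w3 post top 13.742454591186156
[ 5.39982e+02 -5.93690e+01  2.60000e-01  7.00580e+01  1.00348e+02
  1.43585e+02] [-0.0, 0.0, -0.0, 0.1, 0.0, -0.2, -0.0, 0.1]
tcp grip 14.49 now 65.97
w3 post top 14.02598626435582
[ 5.39923e+02 -5.92730e+01  2.60000e-01  6.99700e+01  1.00290e+02
  1.43481e+02] [-0.1, 0.1, -0.0, -0.1, -0.1, -0.0, -0.0, 0.2, 0.1, -0.0, 0.0, 0.0, 0.0, -0.2, -0.0, 0.1]
tcp grip 14.38 now 65.86
w3 post top 13.916826852428938
s1.png blue [274.8 210.2] [[275.9, 209.8]]
s1.png red [281.9 214.2] [[282.7, 214.0]]
s1.png yellow [292.2 220.1] [[293.2, 219.9]]
s4.png blue [274.8 210.2] [[275.9, 210.0]]
s4.png red [281.9 214.2] [[282.9, 213.8]]
s4.png yellow [292.2 220.1] [[293.2, 219.9]]
needle 66 [278.23 204.78] [273.98 207.19] post bottom corners [284.36 200.86] [279.3  198.12]
needle 68 [278.68 205.04] [274.44 207.45] post bottom corners [284.83 201.11] [279.76 198.37]
needle 70 [279.14 205.29] [274.9  207.71] post bottom corners [285.3  201.36] [280.21 198.62]
```

```bash
python3 -m pendant '[{"dx":0,"dy":0.2,"dz":0,"roll":0},{"dx":0,"dy":0.2,"dz":0,"roll":0},{"dx":0,"dy":0,"dz":0,"roll":0},{"dx":0,"dy":0,"dz":0,"roll":0},{"dx":0,"dy":0,"dz":0,"roll":0},{"dx":0,"dy":0,"dz":0,"roll":0},{"dx":0,"dy":0,"dz":0,"roll":0},{"dx":0,"dy":0,"dz":0,"roll":0},{"dx":0,"dy":0,"dz":0,"roll":0},{"dx":0,"dy":0,"dz":0,"roll":0}]' 1
python3 - <<'E'
from h import *
o=get_obs();p=o['tool_pos'];print(p,o['contact_force'],o['finger_gap'],np.dot(p[:2]-np.array([539.923,-59.273]),[-np.sin(.26),np.cos(.26)]), np.abs(o['qvel']).max())
s=save('scene','s5.png')
for f in('s4.png','s5.png'):
    a=cv2.imread('pics/'+f)[195:215,270:290]
    # white needle pixels: bright, low saturation
    h=cv2.cvtColor(a,cv2.COLOR_BGR2HSV);m=(h[...,1]<60)&(h[...,2]>95);m[:, :3]=0;m[12:]=0;m[:6]=0
    print(f,[(int(x)+270,int(y)+195) for y,x in np.argwhere(m)])
print(spot_point('scene','pointer')[:1],spot_point('scene','clip_blue')[:1])
cv2.imwrite('pics/s5c.png',cv2.resize(s[190:230,255:305,::-1],(750,600),interpolation=cv2.INTER_CUBIC))
E
```

```text
t: 12.75
tool_pos: [509.8, 5.1, 68.2]
eef_rot: [0.015, -0.135, 0.991, -0.001]
contact_force: [-0.3, -2.8, 2.9]
finger_gap: 21.2
[509.78059775   5.11852665  68.18738106] [-0.34010002 -2.82919501  2.89608461] 21.202069642835607 69.97635143205609 0.0024755368015199576
s4.png [(280, 203), (281, 203), (279, 204), (280, 204), (281, 204), (282, 204), (278, 205), (279, 205), (280, 205), (281, 205), (276, 206), (277, 206), (278, 206)]
s5.png [(280, 204), (281, 204), (282, 204), (279, 205), (280, 205), (281, 205), (282, 205), (278, 206), (280, 206)]
[{'pixel': [206.0, 276.6], 'conf': 0.6}] [{'pixel': [211.5, 275.2], 'conf': 0.48}]
```

View pics/s5c.png

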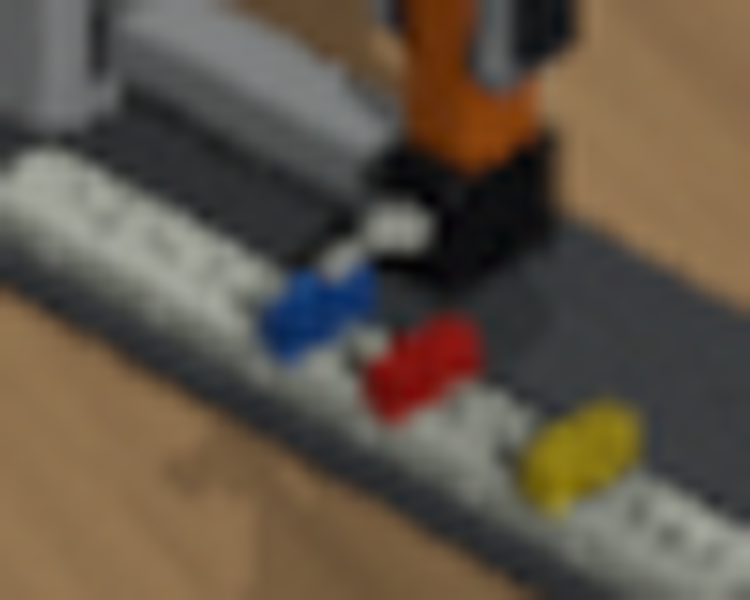

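```bash
python3 -c "
from bench import *
order.job_done();o=get_obs();print(o['t'],o['tool_pos'],o['finger_gap'])"
```

```text
the job is handed in; nothing more can be done
the job is handed in; nothing more can be done
```

I handed the job in with the gripper holding the orange post and the needle over the blue clip; no verdict was reported.

- **Colour:** the blank in the vise has blue painted ends, so the target was the blue clip, the one nearest the housing.
- **Lock button:** I pressed it with closed fingers until the tool stopped 63.1 mm above the bench, which is fully down. The vertical force on the tool was then 8.5 N. The arm slid out freely afterwards.
- **Pull:** I gripped the post from above, with the fingers stopping at 21.2 mm on the 22 mm post, and pulled it out about 55.6 mm by the tool's travel.

**Last checks, before handing in:**
- **Position:** the tool was at gauge y = 70.0 mm, and the fitted blue clip centre is also at 70.0 mm. When I first gripped the post, the tool read about 0.6 mm lower than the post's listed position. The needle could therefore be 0.6 mm or so past the centre of the 10 mm wide clip.
- **Picture:** the last scene picture, at about 2.5 mm per pixel, shows the needle running over the blue clip, in line with the fit.
- **Stillness:** joint speeds were at most 0.0025 rad/s, with a pull on the tool of about 2.8 N towards the housing from the spring.
- **Time and surroundings:** I handed in at about 13 s. I kept the arm away from the blanks, the bottle, the screwdriver and the black look-alikes.

A reading I requested right after handing in was refused, so I have no check from after that moment.

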